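# Knock a jammed vial out of a bottle

### The arm

A 7-joint arm with a two-finger parallel gripper is mounted at the origin on the work surface. World frame = base frame: x ahead of the robot, y to its left, z up, the work surface at z = 0. Lengths are in mm, angles in degrees, forces in N, time in s.
With the tool pointing down it reaches from about 400 to 750 mm from the base axis. Payload 19.5 kg.
Tool frame: the origin (TCP) lies at the very end of the fingers, on their centre line; the grasp point (between the pads) lies 19 mm behind it; z points along the fingers, y is the line along which they close (so a half turn about z gives the same grasp; the last joint's range is limited). The gripper opens to 85 mm and grips with 20 to 120 N. Pads are 22 mm wide; open, the fingers measure 114 mm over their backs; the gripper's body (76 mm by 85 mm) begins 54 mm behind the grasp point. The pads swing forward as they close: fully open they stand 13 mm farther back than shut.
Start: joints at [-70.342, 40.479, -1.581, 85.061, 1.261, 54.483, -4.326], TCP at [215.824, 532.927, 197.568] pointing down, gripper open.
Joint ranges: [-155.06, 155.06], [-18.47, 123.98], [-90, 86.84], [0, 140.48], [-83.41, 263.41], [0, 116], [-161.91, 161.91]. Speed limits (degrees/s): [108.29, 108.29, 147.25, 147.25, 172.46, 172.46, 172.46].

### API

Orientations are given as a 3x3 rotation matrix whose columns are the frame's x, y, z axes.
In Python, from cell import bot, viewer gives the robot as it stands.
- The arm moves only by the tool drive_tool, never from a script. Its argument "plan" is a list of rows, each a list of 5 numbers: the shift along the tool's x, y, z in mm, then the turn about the tool's z in rad, then the closure, from 0 (fully open) to 1 (shut). A call has 1 to 10 rows; each row is the pose to reach, as a shift and turn from the pose commanded when the call began, along the tool's axes at that moment; what a row does not reach only later rows make up. A row lasts 1/10 s, in which the tool goes at most 50 mm and 8.59 degrees, less where a joint would pass 70% of its speed; a pose out of reach is approached as far as the arm can. A call with a gripper value outside its range is refused whole. The fingers move at their own pace and stop on an object; "newtons" is the grip in N (left out, the last holds). Time passes only in rows, so rows that repeat a pose let the fingers close. It gives the time, the measured TCP pose, the force, the opening and the grip force at its end, in the units of the state.
- bot.read_state(): the state, without advancing time (a new reading comes with each control period).
- viewer.capture(name): name is "scene" or "top" or "wrist"; returns a dict with "pixels" (420x560x3 uint8, red, green, blue), "depth" (420x560 float32, mm along the optical axis (not along the pixel's ray), 0 where there is no reading), "camera_matrix" (3x3 intrinsics, pixels), "T" (4x4, takes a point from camera to world coordinates). Camera axes: x right, y down, z forward; pixel columns grow to the right and rows downward; lengths in mm; the calibration is good to about 2 mm. A picture is of the moment at which its call begins.
- bot.sign_off(): hands the job in; it is judged then, once.
The state is a dict: "time_s": time; "joints": joint angles; "joint_vel": joint speeds; "joint_efforts": joint torques, N m; "tool_pos": TCP position; "orientation": TCP orientation; "wrist_force": force on the tool from outside, world axes, zero at the start; "ft_torque": the same for the moment, N m; "gripper_width": opening from 0.0 (shut) to 1.0 (fully open); "grip_force": force on a finger pad.
Only numpy, scipy, OpenCV 4.12 (cv2) and the standard library are available. Lean on these libraries where they do the work, as an engineer would, in place of code of your own. Each camera call takes 0.05 s, during which the arm holds its last target. There are 200 camera calls.

### The job

The capped vial inside the square bottle has jammed in the bottle's neck. Take the bottle off its rack, tip its mouth well down over the catch tray and knock its rim on the tray's steel knock bar, repeatedly if need be, until the vial slides out into the tray. Then lay the empty bottle back on its rack as it lay before, seated and let go, leaving the jars and the dishes alone.

Things in the scene. Friction and masses are not known exactly. Their poses are not given: they have to be found in the camera images.
- bottle_mid (a point): Centre of the clear plastic bottle lying on the rack, on its axis. Square body 50 x 50 mm, flat sides (grip across y), from 40 mm in front of this point to 60 mm behind (closed base); then a round neck 44 mm wide, 16 mm long; then a round rim 64 mm wide, 8 mm thick, its flat face 64 mm in front. About 160 g. x runs from mouth to base (mouth at -x), z up as it lies.
- bottle_mouth (a point): Centre of the bottle's mouth, on its axis in the plane of the rim's face; axes as the bottle. The bore is 34 mm, so the rim's face is a ring 15 mm broad. About 25 mm inside, two springy rubber lips pinch the vial's cap and hold it even if the bottle is merely tipped.
- vial_mid (a point): Centre of the jammed vial: grey slippery plastic body 26 mm wide, metal cap 31 mm wide and 14 mm long, 100 mm long in all, 60 g; cap towards the mouth, its end 18 mm inside the rim; x from cap to foot. Each brisk knock of the rim, mouth down, moves it some mm; after 9 mm the lips let go and it slides out if the mouth points 30 degrees or more below level (40 is good).
- rack_seat (a point): Where the bottle's centre belongs on the fixed white rack, 75 mm above the table. x points from the mouth end to the end stop; z up. The bottle lies on a block 34 mm wide (fingers pass beside it), top 50 mm above the table, from 33 mm in front of this point to 53 mm behind.
- rack: The rack: origin on the table under the seat, same axes. Behind the seat an upright end stop 80 mm high, its face 85 mm behind; beside the bottle's base two cheeks 75 mm high and 66 mm apart, from 47 to 85 mm behind; base plate 170 x 100 x 6 mm.
- bar_mid (a point): Middle of the axis of the knock bar: a fixed level round steel bar 12 mm thick, 180 mm long, along this point's y, its axis 90 mm above the table, on top of the 85 mm high far wall of the catch tray. The tray lies on the -x side of the bar; z up.
- tray_floor (a point): Middle of the floor of the fixed steel catch tray, 4 mm above the table, 95 mm from the bar on its -x side; axes as the bar. Inside it is 190 mm long (x) and 170 mm wide (y); its other three walls are 55 mm high.
- tray: The tray with its bar, one fixed piece: origin on the table below the bar's middle, same axes.
- bottle: The same bottle; origin under its centre, 25 mm below its axis as it lies. A grip of 30 to 60 N across its flat sides holds it; squeezed with 90 N or more it creeps in the fingers towards the hand. Each knock may push it back 5 to 10 mm in the fingers.
- vial: The same vial; origin 4.5 mm nearer the cap than its centre and 15.5 mm below its axis.
- jar_a: Glass jar with a brass-coloured lid, 72 mm wide and 100 mm tall; bystander. Origin under its centre.
- jar_b: Another such jar; bystander. Origin under its centre.
- dishes: Stack of white dishes 90 mm wide and 31 mm tall; bystander. Origin under its centre.
Things that resemble listed ones, but are neither listed nor needed, are in the scene too. There is more than one size of the rack; the job needs the largest.

How it is judged:
By the outcome, as a careful person would: the job done as asked, in the order asked, and still so for the second after the job is handed in, with the robot touching nothing.
It also fails if it takes over 48 s, if anything falls off the work surface, if the arm or the gripper's body presses on something with over 40 N, if the wrist force passes 120 N, or if a joint passes its speed limit or range.

## Working session

There is one attempt and no reset: what is moved stays moved. The work goes in short steps, Python scripts to look and compute and a tool call to move; the robot and the scene stay as the last step left them, time stands still between calls to the robot, and variables do not carry over. Pictures are saved under pics/ and viewed, at most 10 in all, crops included, and the job is handed in when it is done.

Besides the shell and the picture viewer there is one more tool, called by a JSON object that holds its "method" and its "body", one argument or row to a line. drive_tool: Moves the arm, as the interface text tells. Its arguments: {"type":"object","properties":{"plan":{"type":"array","items":{"type":"array","items":{"type":"number"}}},"newtons":{"type":"number"}},"required":["plan"]}

```bash
mkdir -p pics; ls
python3 - <<'E'
from cell import bot, viewer
import cv2, numpy as np, pickle
print(bot.read_state())
for n in ("scene","top"):
    c=viewer.capture(n); pickle.dump(c,open(f"pics/{n}0.pkl","wb"))
    cv2.imwrite(f"pics/{n}0.png",c["pixels"][:,:,::-1]); print(n,c["camera_matrix"].round(1).tolist(),c["T"].round(3).tolist())
E
```

```text
pics
{'time_s': 0.0, 'joints': array([-70.3446801 ,  40.51096558,  -1.58346759,  85.0842256 ,
         1.25980581,  54.48175903,  -4.32664326]), 'joint_vel': array([ 0.0377678 , -0.03793604,  0.01043981, -0.089569  , -0.0819289 ,
       -0.11443113,  0.01764953]), 'joint_efforts': array([ 6.46233875e-04, -8.83209372e+01,  1.23487025e+00, -2.36169094e+01,
        1.68912392e-02,  6.56330521e-03,  1.25023320e-05]), 'tool_pos': array([215.6923837 , 532.69559427, 197.15767516]), 'orientation': array([[-9.26889966e-01,  3.75332980e-01, -3.81575374e-04],
       [ 3.75333174e-01,  9.26889459e-01, -9.68966103e-04],
       [-1.00067427e-05, -1.04134285e-03, -9.99999458e-01]]), 'wrist_force': array([ 0.08688713, -0.60938933,  0.30010744]), 'ft_torque': array([0.00790302, 0.02729941, 0.04760002]), 'grip_force': 0.0, 'gripper_width': 1.0001189618972215}
scene [[528.5, 0.0, 272.1], [0.0, 528.5, 209.1], [0.0, 0.0, 1.0]] [[-0.643, 0.597, -0.48, 1149.569], [0.766, 0.491, -0.415, 543.1], [-0.012, -0.634, -0.773, 962.404], [0.0, 0.0, 0.0, 1.0]]
top [[429.4, 0.0, 285.5], [0.0, 429.4, 206.4], [0.0, 0.0, 1.0]] [[0.011, -0.997, 0.073, 524.323], [-1.0, -0.009, 0.027, 65.505], [-0.026, -0.074, -0.997, 1109.29], [0.0, 0.0, 0.0, 1.0]]
```

View pics/scene0.png

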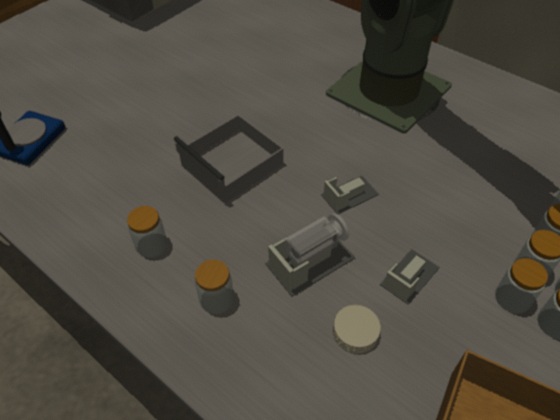

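View pics/top0.png

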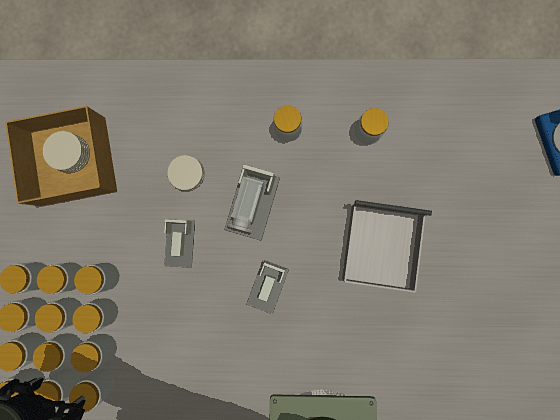

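The scene picture shows the large rack with the clear bottle, rim at about (340,228) and end stop at (285,255). The tray is at (230,158) with its bar on the left, (200,158). The top picture shows the same bottle rack at (252,203), rim towards the robot. Two smaller racks without a bottle are at (178,243) and (268,287). The tray is at (383,250), with its bar along the top edge from (355,205) to (430,212).

What could be mistaken:
- **Racks:** (252,203) is the largest and holds the bottle, so I choose it. (178,243) and (268,287) are smaller.
- **Tray:** (383,250) has the bar. The wooden box at (62,155) is something else.

```bash
cat > h.py <<'E'
import cv2, numpy as np, pickle
from cell import bot, viewer
def world(c):
    d=c["depth"]; K=c["camera_matrix"]; v,u=np.indices(d.shape)
    P=np.stack([(u-K[0,2])/K[0,0]*d,(v-K[1,2])/K[1,1]*d,d],-1)
    return P@c["T"][:3,:3].T+c["T"][:3,3]
def rect(P,m):
    r=cv2.minAreaRect(P[m][:,:2].astype(np.float32)); return np.round(cv2.boxPoints(r),1).tolist(),np.round(r[1],1),int(m.sum()),np.median(P[m],0).round(1)
def cast(c,u,v,z):
    K=c["camera_matrix"];r=c["T"][:3,:3]@np.array([(u-K[0,2])/K[0,0],(v-K[1,2])/K[1,1],1]);o=c["T"][:3,3]
    return o+r*(z-o[2])/r[2]
def box(P,u0,u1,v0,v1,z0,z1):
    m=np.zeros(P.shape[:2],bool); m[v0:v1,u0:u1]=1; return m&(P[...,2]>z0)&(P[...,2]<z1)
E
python3 - <<'E'
from h import *
t=pickle.load(open("pics/top0.pkl","rb")); s=pickle.load(open("pics/scene0.pkl","rb"))
P=world(t)
print("table z",np.median(P[300:340,200:240,2]))
print("stop/cheek/bottle z68+",rect(P,box(P,215,290,155,245,66,90)))
print("rack any",rect(P,box(P,215,290,155,245,4,15)))
print("bar",rect(P,box(P,335,440,195,225,88,102)))
print("walls",rect(P,box(P,335,440,195,300,48,62)))
print("floor",rect(P,box(P,335,440,195,300,2,8)))
for v in range(160,245,6): print(v,P[v,225:285:5,2].round(0).astype(int))
a=cv2.resize(t["pixels"][155:250,210:300],None,fx=5,fy=5,interpolation=cv2.INTER_CUBIC)[:470,:390]
b=cv2.resize(s["pixels"][200:295,255:365],None,fx=5,fy=5,interpolation=cv2.INTER_CUBIC)[:470,:405]
cv2.imwrite("pics/crop1.png",np.hstack([a,b])[:,:,::-1])
E
```

```text
table z 0.13354076578241347
stop/cheek/bottle z68+ ([[534.0, 165.10000610351562], [681.7999877929688, 122.30000305175781], [703.7000122070312, 197.8000030517578], [555.9000244140625, 240.60000610351562]], array([ 78.6, 153.9]), 326, array([675.9, 167.9,  78.6]))
rack any ([[506.70001220703125, 278.20001220703125], [508.8999938964844, 85.30000305175781], [739.9000244140625, 87.9000015258789], [737.7000122070312, 280.79998779296875]], array([231. , 192.9]), 1132, array([598.1, 161.8,   6.3]))
bar ([[581.2999877929688, -248.3000030517578], [593.5999755859375, -249.89999389648438], [616.7999877929688, -71.4000015258789], [604.4000244140625, -69.80000305175781]], array([180. ,  12.4]), 390, array([ 598.6, -160.1,   95.3]))
walls ([[396.8999938964844, -221.6999969482422], [588.2999877929688, -247.3000030517578], [611.5999755859375, -73.69999694824219], [420.20001220703125, -48.0]], array([175.2, 193.1]), 488, array([ 468.5, -163.1,   54.9]))
floor ([[371.20001220703125, -32.79999923706055], [373.3999938964844, -300.1000061035156], [638.5, -297.8999938964844], [636.2999877929688, -30.600000381469727]], array([265.2, 267.3]), 5045, array([ 504.2, -155.9,    4.3]))
160 [-3  0 -1  1  0 -1  0  2 -1  1  0  3]
166 [-1 -2  0 -1 80 81  3  0  3  1  4  0]
172 [ 0  0  2 -1 51 35 68 83 82 80 -4  1]
178 [  1   3   1  75 103   5   8   8   4  76  10  -3]
184 [ -1   1   0 101 100 100 101  99   7  75   9   4]
190 [  2  -3   0 102 101 103 101 101  11  38   4   1]
196 [  1   1   9  99 102 103 102  65  11   6  -2  -3]
202 [  1   0 102  97 100  99  98   3   5   5   4   4]
208 [ -4  -1 101 101  99 100  97   5   5   6  -1   2]
214 [  -3    5   99  102  101   99   62    7    5   -3    3 1109]
220 [ -2   2  95  94 103 101   4   7   5   1   3   0]
226 [  3  99 107  97  93   5   2   6   2  -1   2   3]
232 [  -2    3    5    8    6   89    9    7 1109    0   -2    2]
238 [ 2 -3  1  1  1 -3  6  6  1 -1 -3  1]
244 [-2  2  0  4  1 -1  1 -2 -1 -3 -4  3]
```

View pics/crop1.png

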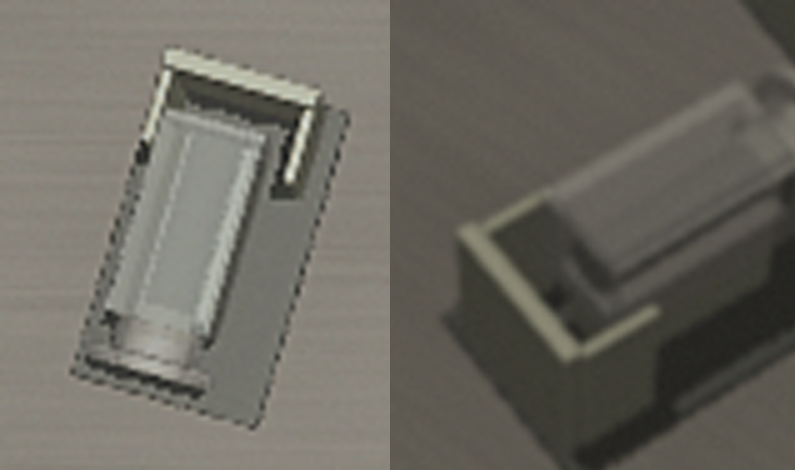

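The crop confirms it. The bottle lies on the large rack, base towards the end stop (left crop, stop from (165,55) to (320,100)) and rim at (145,365). Depth sees the bottle's top at 100 mm, as it must.

Run:
```python
from h import *
t=pickle.load(open("pics/top0.pkl","rb")); P=world(t)
m=box(P,215,290,155,245,92,112)
print("bottle top",rect(P,m))
b=box(P,215,290,175,218,94,108); q=P[b][:,:2]; c=q.mean(0); w=np.linalg.svd(q-c,full_matrices=False)[2][0]; w*=np.sign(w[0]); print("body",rect(P,b),"dir",w,np.degrees(np.arctan2(w[1],w[0])))
st=box(P,240,280,160,182,70,88)&~m; print("stop+cheeks",rect(P,st))
st=box(P,240,280,160,178,76,88)&~m; print("stop",rect(P,st))
for d in range(20):
    pass
# profile along/across axis using bar-like axis guess from svd of whole bottle
q=P[m][:,:2]; c=q.mean(0)
n=np.array([-w[1],w[0]]); s=(q-c)@w; l=(q-c)@n
for k in range(-90,90,10):
    e=(s>=k)&(s<k+10)
    if e.any(): print(k,e.sum(),l[e].min().round(1),l[e].max().round(1), np.median(P[m][e,2]).round(1))
print(c, s.min(),s.max())
```

```text
bottle top ([[536.7999877929688, 178.8000030517578], [656.0999755859375, 146.0], [669.9000244140625, 196.10000610351562], [550.5999755859375, 228.89999389648438]], array([ 52. , 123.8]), 1050, array([605.9, 187.6, 100.4]))
body ([[560.5999755859375, 173.60000610351562], [656.7999877929688, 147.6999969482422], [669.9000244140625, 196.3000030517578], [573.7000122070312, 222.1999969482422]], array([50.3, 99.6]), 849, array([617.4, 184.9, 100.5])) dir [ 0.94957238 -0.31354792] -18.273175394503195
stop+cheeks ([[641.2999877929688, 134.3000030517578], [682.2000122070312, 122.80000305175781], [703.4000244140625, 198.10000610351562], [662.5, 209.60000610351562]], array([78.2, 42.4]), 193, array([685.2, 165.9,  79. ]))
stop ([[670.7000122070312, 205.0], [673.5999755859375, 124.5], [705.2000122070312, 125.5999984741211], [702.2999877929688, 206.10000610351562]], array([31.6, 80.6]), 143, array([686.9, 163.6,  79.8]))
-70 42 -29.5 22.4 104.2
-60 64 -27.8 21.9 98.2
-50 53 -17.8 22.6 96.0
-40 86 -26.5 23.5 100.6
-30 94 -25.8 23.7 100.2
-20 89 -25.0 24.7 100.4
-10 91 -24.4 24.6 100.3
0 90 -24.5 25.3 100.6
10 89 -23.6 25.9 100.5
20 91 -23.6 27.2 100.8
30 92 -22.7 27.6 100.5
40 86 -22.5 28.0 100.5
50 82 -21.7 27.9 100.9
60 1 -15.0 -15.0 101.6
[605.81219958 187.0625277 ] -65.132471782029 60.00044220980776
```

{"method": "drive_tool", "body": {
  "plan": [
    [-513,-171,0,-0.114,0],
    [-513,-171,0,-0.114,0],
    [-513,-171,0,-0.114,0],
    [-513,-171,0,-0.114,0],
    [-513,-171,0,-0.114,0],
    [-513,-171,0,-0.114,0],
    [-513,-171,0,-0.114,0],
    [-513,-171,0,-0.114,0],
    [-513,-171,0,-0.114,0],
    [-513,-171,0,-0.114,0]
  ],
  "newtons": 40
}}

```text
time_s: 1.1
tool_pos: [597.4, 206.6, 197.5]
orientation: [[-0.964, 0.268, -0.0], [0.268, 0.964, -0.0], [0.0, -0.0, -1.0]]
wrist_force: [0.3, 0.6, -0.2]
gripper_width: 1.004
grip_force: 0.0
```

{"method": "drive_tool", "body": {
  "plan": [
    [0,0,0,0,0],
    [0,0,0,0,0]
  ]
}}

```text
time_s: 1.3
tool_pos: [596.3, 207.5, 196.9]
orientation: [[-0.963, 0.269, -0.001], [0.269, 0.963, -0.0], [0.001, -0.001, -1.0]]
wrist_force: [-1.0, 0.9, -0.3]
gripper_width: 1.002
grip_force: 0.0
```

{"method": "drive_tool", "body": {
  "plan": [
    [-36,-16.5,0,0,0],
    [-36,-16.5,30,0,0],
    [-36,-16.5,50,0,0],
    [-36,-16.5,50,0,0],
    [-36,-16.5,50,0,0]
  ]
}}

```text
time_s: 1.8
tool_pos: [626.1, 183.8, 148.4]
orientation: [[-0.964, 0.266, 0.0], [0.266, 0.964, 0.0], [-0.0, 0.0, -1.0]]
wrist_force: [0.5, -0.4, 1.3]
gripper_width: 0.997
grip_force: 0.0
```

Run:
```python
from h import *
c=viewer.capture("wrist"); pickle.dump(c,open("pics/w1.pkl","wb")); cv2.imwrite("pics/w1.png",c["pixels"][:,:,::-1])
P=world(c); s=bot.read_state(); print(s["tool_pos"],s["orientation"])
m=(P[...,2]>95)&(P[...,2]<105)&(c["depth"]>0)&(abs(P[...,0]-620)<80)&(abs(P[...,1]-185)<60)
print(rect(P,m))
```

```text
[626.45919709 183.69301244 148.87760651] [[-9.63833836e-01  2.66501379e-01  1.16220732e-03]
 [ 2.66502063e-01  9.63834230e-01  4.76713509e-04]
 [-9.93130386e-04  7.69203257e-04 -9.99999211e-01]]
([[536.0999755859375, 181.6999969482422], [656.2999877929688, 149.0], [669.7000122070312, 198.1999969482422], [549.4000244140625, 230.89999389648438]], array([ 51. , 124.6]), 14211, array([604.4, 190.3,  99.9]))
```

View pics/w1.png

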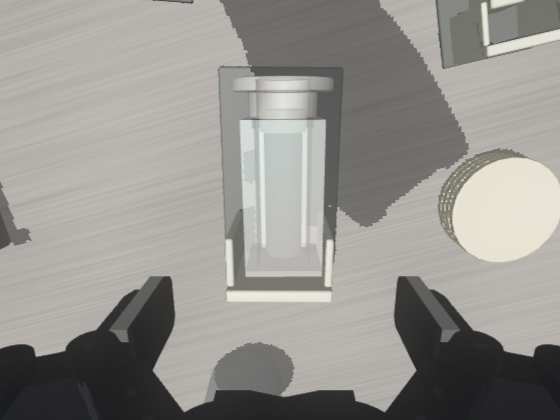

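The wrist view shows the bottle (283,180) centred between the fingers and square to them, its base at (283,272) just ahead of the stop. Descending to grip.

{"method": "drive_tool", "body": {
  "plan": [
    [0,0,40,0,0],
    [0,0,75,0,0],
    [0,0,91,0,0],
    [0,0,91,0,0],
    [0,0,91,0,0],
    [0,0,91,0,1],
    [0,0,91,0,1],
    [0,0,91,0,1],
    [0,0,91,0,1],
    [0,0,91,0,1]
  ],
  "newtons": 40
}}

```text
time_s: 2.85
tool_pos: [626.8, 183.0, 57.8]
orientation: [[-0.964, 0.268, 0.001], [0.268, 0.964, 0.0], [-0.001, 0.001, -1.0]]
wrist_force: [-1.8, -0.7, 11.5]
gripper_width: 0.569
grip_force: 40.0
```

{"method": "drive_tool", "body": {
  "plan": [
    [0,0,-25,0,1],
    [0,0,-60,0,1],
    [0,0,-100,0,1],
    [-3,-30,-132,0,1],
    [-8,-75,-132,-0.03,1],
    [-12,-120,-132,-0.06,1],
    [-17,-165,-132,-0.1,1],
    [-22,-210,-132,-0.142,1],
    [-26,-255,-132,-0.142,1],
    [-31,-300,-132,-0.142,1]
  ],
  "newtons": 40
}}

```text
time_s: 3.85
tool_pos: [575.4, -116.4, 189.1]
orientation: [[-0.992, 0.128, 0.0], [0.128, 0.992, -0.0], [-0.0, -0.0, -1.0]]
wrist_force: [0.9, -0.0, -1.7]
gripper_width: 0.567
grip_force: 42.4
```

Run:
```python
from h import *
c=viewer.capture("scene"); cv2.imwrite("pics/s2.png",cv2.resize(c["pixels"][40:300,120:470],None,fx=2,fy=2)[:,:,::-1])
s=bot.read_state(); print(s["tool_pos"],s["orientation"][:2,:2],s["wrist_force"],s["grip_force"],s["time_s"])
```

```text
[ 573.72613157 -125.53552951  188.94096227] [[-0.99065076  0.13641942]
 [ 0.13642234  0.99063491]] [ -3.05825197 -14.75916222  -2.87567584] 42.493398785591125 3.9
```

View pics/s2.png

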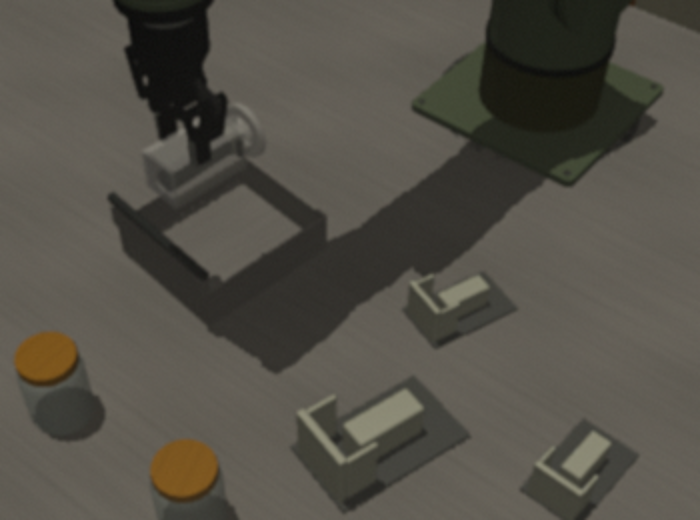

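The bottle is held level in the fingers over the tray (rim at (245,130), base at (155,175)). The empty large rack is at (380,430).

{"method": "drive_tool", "body": {
  "plan": [
    [1,-20,0,0,1],
    [2,-42,0,0,1],
    [2,-42,30,0,1],
    [2,-42,60,0,1],
    [2,-42,77,0,1],
    [2,-42,77,0,1],
    [2,-42,77,0,1]
  ],
  "newtons": 40
}}

```text
time_s: 4.6
tool_pos: [569.0, -155.8, 112.5]
orientation: [[-0.992, 0.128, 0.001], [0.128, 0.992, -0.0], [-0.001, -0.0, -1.0]]
wrist_force: [0.2, 0.5, -1.3]
gripper_width: 0.563
grip_force: 42.5
```

{"method": "drive_tool", "body": {
  "plan": [
    [0,0,8,0,1],
    [2,0,13,0,1],
    [5,0,18,0,1],
    [6,0,23,0,1],
    [7,0,27,0,1],
    [7,0,27,0,1]
  ],
  "newtons": 25
}}

```text
time_s: 5.2
tool_pos: [560.9, -155.1, 85.9]
orientation: [[-0.992, 0.129, -0.001], [0.129, 0.992, -0.001], [0.001, -0.001, -1.0]]
wrist_force: [-15.4, 3.6, 25.7]
gripper_width: 0.568
grip_force: 67.0
```

{"method": "drive_tool", "body": {
  "plan": [
    [0.5,0,4,0,1],
    [0.5,0,8,0,1],
    [1,0,10,0,1],
    [1,0,10,0,1],
    [1,0,-20,0,1],
    [1,0,-50,0,1],
    [1,0,-50,0,1]
  ],
  "newtons": 25
}}

```text
time_s: 5.9
tool_pos: [562.4, -155.3, 138.3]
orientation: [[-0.992, 0.129, 0.006], [0.129, 0.992, -0.001], [-0.006, -0.001, -1.0]]
wrist_force: [0.8, 0.1, -3.2]
gripper_width: 0.571
grip_force: 78.7
```

Run:
```python
from h import *
c=viewer.capture("scene"); pickle.dump(c,open("pics/s3.pkl","wb")); a=cv2.resize(c["pixels"][50:190,160:300],None,fx=4,fy=4)
c=viewer.capture("top");pickle.dump(c,open("pics/t3.pkl","wb")); b=cv2.resize(c["pixels"][160:300,350:410],None,fx=4,fy=4)
cv2.imwrite("pics/s3.png",np.hstack([a,b])[:,:,::-1])
s=bot.read_state(); print(s["tool_pos"],s["wrist_force"],s["grip_force"],s["time_s"])
```

```text
[ 560.84245138 -155.03630553  134.87915365] [-0.08161701  0.0383405  -3.06172411] 78.69840860366821 6.0
```

View pics/s3.png

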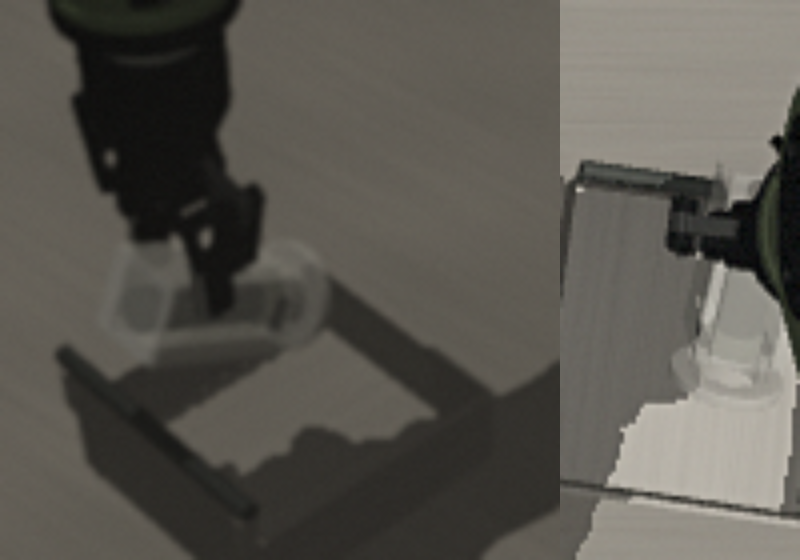

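The bottle now points mouth down into the tray: rim at (300,295), base raised at (135,295). I'll measure the tilt from the top and scene depth, away from the fingers.

```bash
cat >> h.py <<'E'
B=np.array([599,-159.9]); bx=np.array([.9917,-.129]); by=np.array([.129,.9917])
def tilt(c,tcp,lo=-140,hi=70):
    P=world(c); g=tcp[:2]; s=(P[...,:2]-g)@bx; l=(P[...,:2]-g)@by; z=P[...,2]-tcp[2]-19
    br=c["pixels"].max(-1)
    for k in range(lo,hi,10):
        m=(c["depth"]>0)&(s>=k)&(s<k+10)&(abs(l)<15)&(z<60)&(P[...,2]>12)
        if m.sum()>2: print(k+5,m.sum(),np.percentile(z[m],[10,50,90]).round(0),np.median(br[m]))
E
python3 - <<'E'
from h import *
for n in "ts":
    c=pickle.load(open(f"pics/{n}3.pkl","rb")); print(n); tilt(c,np.array([560.8,-155,134.9]))
E
```

```text
t
-85 43 [-2.  1.  4.] 178.0
-75 64 [-9. -4. -1.] 160.0
-65 63 [-7. -1.  6.] 171.0
-55 65 [ 6.  9. 12.] 159.0
-45 64 [11. 15. 17.] 146.0
-35 66 [17. 19. 22.] 145.5
-25 54 [23. 24. 27.] 146.0
-15 25 [27. 29. 32.] 148.0
25 5 [43. 46. 51.] 117.0
35 27 [-123.   24.   38.] 112.0
45 24 [ 8. 14. 20.] 144.0
s
-85 19 [-3.  1.  3.] 108.0
-75 44 [-7. -3.  2.] 103.0
-65 10 [-2.  5.  8.] 108.5
-55 25 [-46.   9.  11.] 106.0
-45 6 [13. 15. 16.] 102.0
-35 5 [19. 21. 21.] 90.0
-5 11 [34. 38. 39.] 88.0
5 24 [40. 42. 44.] 85.5
15 28 [46. 47. 49.] 90.0
25 60 [43. 49. 52.] 91.5
35 197 [-128.  -58.   39.] 47.0
45 145 [-113.  -57.   20.] 46.0
```

{"method": "drive_tool", "body": {
  "plan": [
    [0,0,-35,0,1],
    [-2,40,-65,0,1],
    [-5,85,-65,0.03,1],
    [-7,130,-65,0.06,1],
    [-10,175,-65,0.1,1],
    [-12,220,-65,0.142,1],
    [-15,265,-65,0.142,1],
    [-17,310,-65,0.142,1],
    [-19,343,-65,0.142,1],
    [-19,343,-65,0.142,1]
  ],
  "newtons": 30
}}

```text
time_s: 7.0
tool_pos: [622.6, 188.2, 197.6]
orientation: [[-0.965, 0.262, -0.002], [0.262, 0.965, 0.002], [0.003, 0.001, -1.0]]
wrist_force: [0.8, -1.3, -2.2]
gripper_width: 0.567
grip_force: 78.8
```

{"method": "drive_tool", "body": {
  "plan": [
    [0,0,0,0,1],
    [0,0,0,0,1]
  ]
}}

```text
time_s: 7.2
tool_pos: [623.5, 181.6, 198.9]
orientation: [[-0.963, 0.269, -0.001], [0.269, 0.963, -0.001], [0.001, -0.001, -1.0]]
wrist_force: [0.7, -0.5, -1.7]
gripper_width: 0.572
grip_force: 78.8
```

{"method": "drive_tool", "body": {
  "plan": [
    [12,1.5,30,0,1],
    [12,1.5,70,0,1],
    [12,1.5,105,0,1],
    [12,1.5,115,0,1],
    [12,1.5,120,0,1],
    [12,1.5,125,0,1],
    [12,1.5,130,0,1],
    [12,1.5,135,0,1],
    [12,1.5,135,0,1]
  ],
  "newtons": 30
}}

```text
time_s: 8.1
tool_pos: [617.0, 186.8, 68.5]
orientation: [[-0.963, 0.269, 0.011], [0.269, 0.963, 0.001], [-0.01, 0.004, -1.0]]
wrist_force: [11.8, -5.7, 30.1]
gripper_width: 0.564
grip_force: 83.7
```

{"method": "drive_tool", "body": {
  "plan": [
    [0,0,5,0,1],
    [0,0,9,0,1],
    [0,0,12,0,1],
    [0,0,12,0,1]
  ],
  "newtons": 30
}}

```text
time_s: 8.5
tool_pos: [621.8, 186.1, 59.4]
orientation: [[-0.963, 0.27, 0.021], [0.27, 0.963, 0.002], [-0.02, 0.008, -1.0]]
wrist_force: [29.0, -11.3, 51.4]
gripper_width: 0.568
grip_force: 91.1
```

Run:
```python
from h import *
s=bot.read_state(); 
bx[:]=[.9636,-.267]; by[:]=[.267,.9636]
for n in ("top","scene"):
    c=viewer.capture(n); print(n); tilt(c,s["tool_pos"],-110,60)
print(s["tool_pos"],s["wrist_force"],s["grip_force"],s["time_s"])
```

```text
top
scene
-85 73 [10. 15. 19.] 99.0
-75 33 [ 7. 10. 12.] 99.0
-65 8 [17. 18. 20.] 87.0
-45 16 [-64. -55. -48.] 65.5
-35 22 [-65. -55. -48.] 67.0
-25 28 [-62. -51.  31.] 67.0
-15 23 [-62. -51. -38.] 68.0
-5 66 [-59.   0.  39.] 69.0
5 80 [-57.  39.  43.] 96.5
15 61 [-30.  44.  46.] 101.0
25 78 [-31.  47.  49.] 103.5
35 214 [-49.  24.  42.] 75.0
45 56 [ 2.  8. 13.] 95.0
[621.8493244  186.10762393  59.35898047] [ 28.97437349 -11.31421313  51.42014678] 91.14803552627563 8.5
```

{"method": "drive_tool", "body": {
  "plan": [
    [3,0,-7,0,1],
    [3,0,-7,0,1],
    [3,0,-7,0,0.3],
    [3,0,-7,0,0.2],
    [3,0,-7,0,0.1],
    [3,0,-7,0,0],
    [3,0,-7,0,0],
    [3,0,-40,0,0],
    [3,0,-85,0,0],
    [3,0,-85,0,0]
  ],
  "newtons": 30
}}

```text
time_s: 9.6
tool_pos: [611.7, 188.9, 142.8]
orientation: [[-0.963, 0.268, 0.007], [0.268, 0.963, 0.002], [-0.006, 0.004, -1.0]]
wrist_force: [-0.2, -0.2, -0.8]
gripper_width: 1.0
grip_force: 0.0
```

Run:
```python
from h import *
s=bot.read_state(); print(s["tool_pos"],s["orientation"][:2,:2],s["wrist_force"],s["time_s"])
c=viewer.capture("wrist"); cv2.imwrite("pics/w4.png",c["pixels"][:,:,::-1])
P=world(c)
m=(P[...,2]>95)&(P[...,2]<105)&(c["depth"]>0)&(abs(P[...,0]-610)<90)&(abs(P[...,1]-185)<60)
print(rect(P,m))
b=m&(((P[...,0]-605.6)*.9636+(P[...,1]-188.3)*-.267)>-38)
print(rect(P,b))
```

```text
[611.70188708 188.9439304  142.80283112] [[-0.96344487  0.26781609]
 [ 0.26783795  0.96346097]] [-0.1686572  -0.15053546 -0.82337758] 9.6
([[531.0, 183.1999969482422], [651.5, 151.60000610351562], [664.2999877929688, 200.1999969482422], [543.7999877929688, 231.89999389648438]], array([ 50.3, 124.6]), 14431, array([598.4, 191.8,  99.9]))
([[562.5999755859375, 175.0], [651.5, 151.60000610351562], [664.2999877929688, 200.1999969482422], [575.4000244140625, 223.60000610351562]], array([50.3, 91.9]), 11435, array([609.5, 188.3,  99.9]))
```

View pics/w4.png

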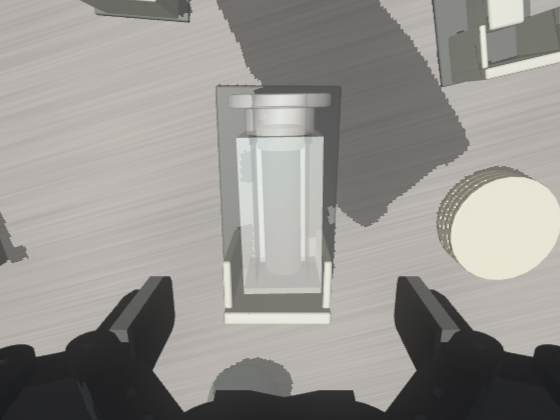

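The bottle lies flat on the block again, about 5 mm forward of its place (base at (283,290), stop at (277,318)). I'll take it nearer the base and higher on the body, so the base clears the hand at a larger tilt.

{"method": "drive_tool", "body": {
  "plan": [
    [-20,0,0,0,0],
    [-20,0,35,0,0],
    [-20,0,65,0,0],
    [-20,0,75,0,0],
    [-20,0,75,0,0],
    [-20,0,75,0,1],
    [-20,0,75,0,1],
    [-20,0,75,0,1],
    [-20,0,75,0,1],
    [-20,0,75,0,1]
  ],
  "newtons": 30
}}

```text
time_s: 10.65
tool_pos: [629.2, 176.4, 66.7]
orientation: [[-0.963, 0.271, 0.0], [0.271, 0.963, -0.009], [-0.003, -0.009, -1.0]]
wrist_force: [-4.1, -10.1, 12.4]
gripper_width: 0.187
grip_force: 6.5
```

Run:
```python
from h import *
s=bot.read_state(); print(s["tool_pos"],s["gripper_width"],s["grip_force"])
c=viewer.capture("scene"); a=cv2.resize(c["pixels"][170:310,230:380],None,fx=3,fy=3)
c=viewer.capture("wrist"); b=cv2.resize(c["pixels"],None,fx=.62,fy=1)
cv2.imwrite("pics/s5.png",np.hstack([a,b[:,:347]])[:420,:,::-1])
```

```text
[629.22662875 176.3686074   66.73141845] 0.18728902423165428 6.4905655675102025
```

View pics/s5.png

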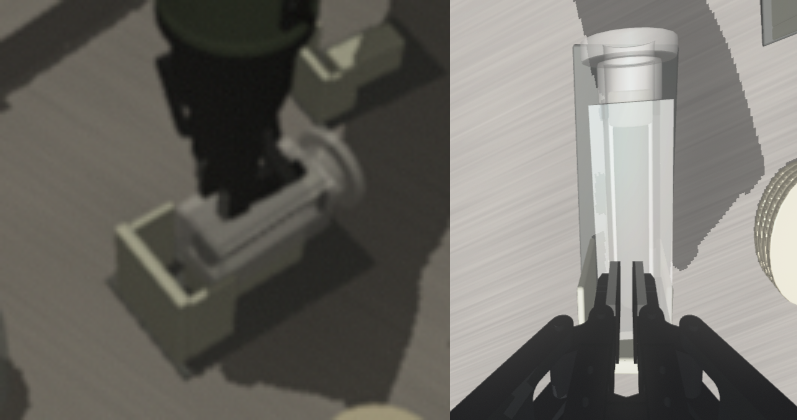

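The fingers did not stop on the bottle's sides: the opening is 16 mm and they look to be within the body's outline. I'll check the bottle's height and pose by depth before moving.

Run:
```python
from h import *
s=bot.read_state(); w=np.array([.9636,-.267]); n=np.array([.267,.9636]); o=np.array([605.6,188.3])
for name in ("wrist","scene"):
    c=viewer.capture(name); P=world(c); S=(P[...,:2]-o)@w; L=(P[...,:2]-o)@n; Z=P[...,2]; br=c["pixels"].max(-1)
    print(name)
    for k in range(-90,100,10):
        m=(c["depth"]>0)&(S>=k)&(S<k+10)&(abs(L)<50)&(Z>40)&(Z<125)&(br>(75 if name=="wrist" else 60))
        if m.sum()>3:
            top=np.percentile(Z[m],90); e=m&(Z>top-8)
            print(k+5,m.sum(),"z",np.percentile(Z[m],[10,50,95]).round(0),"L of top",np.percentile(L[e],[3,97]).round(0))
```

```text
wrist
-75 106 z [ 91. 100. 105.] L of top [-1. 23.]
-65 5104 z [ 89. 101. 107.] L of top [-18.  21.]
-55 3005 z [86. 95. 97.] L of top [-14.  18.]
-45 3503 z [ 92. 100. 101.] L of top [-20.  26.]
-35 3671 z [ 99. 100. 101.] L of top [-21.  26.]
-25 3468 z [ 99. 100. 101.] L of top [-21.  27.]
-15 3244 z [ 99. 100. 101.] L of top [-20.  27.]
-5 3084 z [ 99. 100. 101.] L of top [-20.  27.]
5 2890 z [ 99. 100. 101.] L of top [-19.  28.]
15 3284 z [ 99. 100. 121.] L of top [-6. 15.]
25 1196 z [ 99. 100. 101.] L of top [-19.  29.]
35 765 z [ 99. 100. 101.] L of top [-19.  30.]
45 900 z [ 49.  74. 100.] L of top [ 1. 30.]
55 433 z [49. 74. 76.] L of top [-40.  37.]
65 198 z [45. 61. 74.] L of top [-36.  37.]
75 142 z [41. 48. 75.] L of top [1. 1.]
85 187 z [57. 80. 81.] L of top [-2.  4.]
scene
-65 202 z [ 73.  95. 106.] L of top [-15.  24.]
-55 87 z [79. 94. 98.] L of top [-15.  19.]
-45 75 z [ 90.  98. 101.] L of top [-18.  28.]
-35 69 z [ 92.  99. 103.] L of top [-15.  27.]
-25 56 z [ 71.  96. 102.] L of top [17. 29.]
-15 72 z [ 58.  93. 102.] L of top [-14.  30.]
-5 78 z [ 59.  91. 101.] L of top [16. 30.]
5 88 z [ 61.  91. 101.] L of top [11. 30.]
15 91 z [ 59.  96. 102.] L of top [10. 31.]
25 96 z [ 60.  96. 101.] L of top [-1. 31.]
35 138 z [ 66.  98. 105.] L of top [-18.  31.]
45 196 z [ 56.  97. 101.] L of top [-17.  31.]
55 315 z [ 52.  73. 101.] L of top [-16.  31.]
65 89 z [47. 62. 75.] L of top [-40.  39.]
75 70 z [48. 66. 76.] L of top [-38.  38.]
85 211 z [53. 78. 82.] L of top [-37.  36.]
95 201 z [45. 62. 79.] L of top [-35.  37.]
```

Run:
```python
from h import *
c=viewer.capture("wrist"); P=world(c); br=c["pixels"].max(-1)
for u in (255,262,300,318,330):
    print(u,[(v,int(br[v,u]),int(P[v,u,2]),int(P[v,u,0]),int(P[v,u,1])) for v in range(250,375,12)])
cv2.imwrite("pics/w6.png",c["pixels"][200:400,180:400][:,:,::-1].repeat(3,0).repeat(3,1))
s=bot.read_state();print(s["gripper_width"],s["grip_force"],s["wrist_force"],s["time_s"])
```

```text
255 [(250, 192, 98, 614, 175), (262, 189, 100, 619, 173), (274, 70, 107, 620, 173), (286, 61, 116, 621, 174), (298, 51, 126, 621, 175), (310, 48, 145, 615, 178), (322, 43, 149, 616, 178), (334, 41, 154, 617, 178), (346, 38, 166, 612, 180), (358, 37, 170, 612, 181), (370, 38, 174, 612, 181)]
262 [(250, 234, 100, 614, 178), (262, 233, 100, 619, 176), (274, 76, 107, 621, 176), (286, 61, 116, 622, 176), (298, 51, 126, 622, 177), (310, 46, 144, 616, 180), (322, 43, 149, 617, 180), (334, 40, 153, 617, 180), (346, 38, 165, 613, 182), (358, 39, 170, 612, 182), (370, 37, 174, 612, 182)]
300 [(250, 201, 100, 618, 193), (262, 120, 104, 622, 192), (274, 103, 115, 622, 191), (286, 100, 124, 621, 191), (298, 98, 132, 621, 190), (310, 48, 141, 621, 190), (322, 43, 149, 619, 190), (334, 41, 154, 620, 190), (346, 39, 164, 616, 190), (358, 38, 164, 620, 189), (370, 39, 164, 623, 189)]
318 [(250, 232, 100, 620, 200), (262, 231, 101, 625, 198), (274, 231, 100, 631, 197), (286, 64, 116, 628, 196), (298, 55, 125, 627, 196), (310, 50, 144, 620, 196), (322, 47, 148, 621, 195), (334, 44, 154, 621, 195), (346, 39, 166, 616, 195), (358, 40, 171, 615, 194), (370, 38, 174, 616, 194)]
330 [(250, 191, 99, 622, 204), (262, 191, 100, 627, 203), (274, 192, 100, 632, 202), (286, 183, 99, 638, 201), (298, 183, 100, 643, 199), (310, 180, 100, 649, 198), (322, 49, 148, 622, 198), (334, 43, 153, 622, 198), (346, 40, 166, 617, 197), (358, 39, 170, 617, 197), (370, 41, 173, 617, 196)]
0.0041460452322451624 18.5773670906201 [-2.9110616  -6.7675498  37.20064846] 10.9
```

View pics/w6.png

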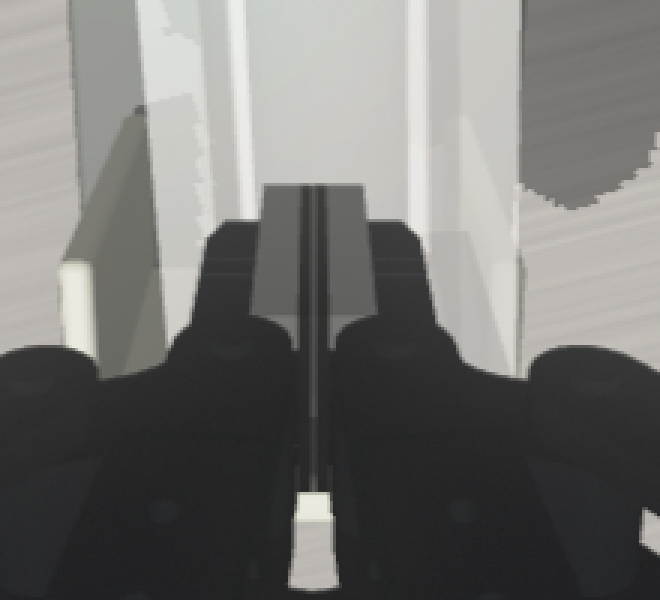

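The last picture shows the fingers fully shut, with their tips lying on the bottle's top face at (315,190). I'll read the state again, since time passed during the captures.

Run:
```python
from h import *
s=bot.read_state()
for k in ("time_s","tool_pos","orientation","wrist_force","ft_torque","gripper_width","grip_force","joints"): print(k,np.round(s[k],3).tolist())
c=viewer.capture("wrist");P=world(c);br=c["pixels"].max(-1)
print([(v,int(br[v,284]),P[v,284].astype(int).tolist()) for v in range(250,280,5)])
```

```text
time_s 10.9
tool_pos [631.136, 182.383, 66.284]
orientation [[-0.963, 0.268, 0.006], [0.268, 0.963, 0.0], [-0.006, 0.002, -1.0]]
wrist_force [-2.911, -6.768, 37.201]
ft_torque [-1.387, 0.721, -0.012]
gripper_width 0.004
grip_force 18.577
joints [-15.855, 56.678, -7.262, 74.177, 8.143, 49.312, 49.28]
[(250, 203, [617, 186, 99]), (255, 201, [619, 186, 100]), (260, 201, [621, 185, 99]), (265, 86, [620, 185, 107]), (270, 85, [620, 185, 111]), (275, 84, [620, 185, 116])]
```

{"method": "drive_tool", "body": {
  "plan": [
    [0,0,-10,0,1],
    [0,0,-20,0,1],
    [0,0,-30,0,1],
    [0,0,-40,0,1],
    [0,0,-60,0,1],
    [0,0,-80,0,0],
    [0,0,-80,0,0],
    [0,0,-80,0,0]
  ],
  "newtons": 30
}}

```text
time_s: 11.75
tool_pos: [628.9, 182.9, 142.9]
orientation: [[-0.964, 0.267, 0.0], [0.267, 0.964, 0.0], [-0.0, 0.0, -1.0]]
wrist_force: [-0.1, -0.2, -0.3]
gripper_width: 0.508
grip_force: 0.0
```

Run:
```python
from h import *
s=bot.read_state(); print(s["tool_pos"],s["gripper_width"],s["wrist_force"],s["time_s"])
c=viewer.capture("wrist"); pickle.dump(c,open("pics/w7.pkl","wb"))
a=c["pixels"][60:340,180:400]
d=viewer.capture("scene"); b=cv2.resize(d["pixels"][190:300,250:370],None,fx=4,fy=4)[:440]
cv2.imwrite("pics/w7.png",np.hstack([cv2.resize(a,(346,440)),cv2.resize(b,(450,440))])[:,:,::-1])
P=world(c); m=(P[...,2]>95)&(P[...,2]<105)&(c["depth"]>0)&(abs(P[...,0]-610)<90)&(abs(P[...,1]-185)<60)
print(rect(P,m))
```

```text
[628.85417281 182.90836061 142.9380804 ] 0.5079280604435471 [-0.12552225 -0.24081803 -0.25121311] 11.75
([[532.2000122070312, 183.5], [653.2999877929688, 154.8000030517578], [665.0, 204.1999969482422], [544.0, 233.0]], array([ 50.8, 124.4]), 15375, array([599.6, 194.3,  99.9]))
```

View pics/w7.png

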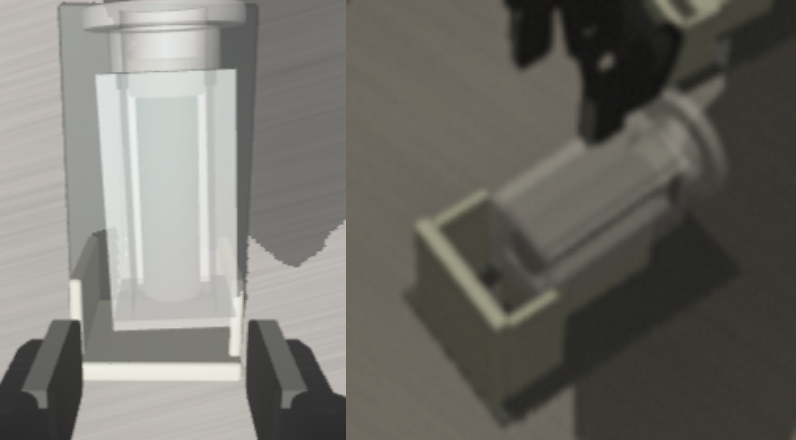

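The bottle and vial are unharmed on the block (base at (170,325) in the left crop), turned about 2 degrees. The pads had ridden over the top edge because I gripped too high. I'll grip lower, at the height that worked the first time, 28 mm from the base.

{"method": "drive_tool", "body": {
  "plan": [
    [-2,4,0,-0.038,0],
    [-2,4,40,-0.038,0],
    [-2,4,75,-0.038,0],
    [-2,4,87,-0.038,0],
    [-2,4,87,-0.038,0],
    [-2,4,87,-0.038,1],
    [-2,4,87,-0.038,1],
    [-2,4,87,-0.038,1],
    [-2,4,87,-0.038,1],
    [-2,4,87,-0.038,1]
  ],
  "newtons": 35
}}

```text
time_s: 12.85
tool_pos: [632.5, 186.1, 57.3]
orientation: [[-0.973, 0.231, 0.002], [0.231, 0.973, 0.0], [-0.002, 0.001, -1.0]]
wrist_force: [-2.4, -3.4, 10.0]
gripper_width: 0.572
grip_force: 35.0
```

{"method": "drive_tool", "body": {
  "plan": [
    [0,0,-30,0,1],
    [0,0,-70,0,1],
    [-15,-30,-105,0,1],
    [-34,-70,-105,-0.03,1],
    [-53,-110,-105,-0.06,1],
    [-72,-150,-105,-0.103,1],
    [-91,-190,-105,-0.103,1],
    [-110,-230,-105,-0.103,1],
    [-130,-270,-105,-0.103,1],
    [-150,-310,-105,-0.103,1]
  ],
  "newtons": 35
}}

```text
time_s: 13.85
tool_pos: [706.5, -152.0, 161.7]
orientation: [[-0.992, 0.129, 0.001], [0.129, 0.992, -0.0], [-0.001, -0.0, -1.0]]
wrist_force: [0.5, 0.7, -3.1]
gripper_width: 0.57
grip_force: 37.6
```

{"method": "drive_tool", "body": {
  "plan": [
    [-9,-24,0,0,1],
    [-9,-24,0,0,1],
    [-9,-24,0,0,1]
  ]
}}

```text
time_s: 14.15
tool_pos: [712.0, -175.0, 160.9]
orientation: [[-0.992, 0.13, 0.0], [0.13, 0.992, 0.0], [-0.0, 0.0, -1.0]]
wrist_force: [-0.1, 0.5, -2.3]
gripper_width: 0.57
grip_force: 37.6
```

{"method": "drive_tool", "body": {
  "plan": [
    [0,0,30,0,1],
    [0,0,63,0,1],
    [0,0,63,0,1],
    [10,0,63,0,1],
    [14,0,58,0,1],
    [17,0,52,0,1],
    [20,0,46,0,1],
    [25,0,38,0,1],
    [31,0,31,0,1],
    [31,0,31,0,1]
  ],
  "newtons": 35
}}

```text
time_s: 15.15
tool_pos: [681.2, -171.2, 131.2]
orientation: [[-0.992, 0.13, 0.001], [0.13, 0.992, -0.001], [-0.001, -0.0, -1.0]]
wrist_force: [-0.2, -0.8, -2.7]
gripper_width: 0.57
grip_force: 37.7
```

Run:
```python
from h import *
s=bot.read_state(); print(s["tool_pos"],s["wrist_force"],s["grip_force"],s["time_s"])
for n in ("scene","top"):
    c=viewer.capture(n); print(n); tilt(c,s["tool_pos"],-120,60)
```

```text
[ 681.20724722 -171.17483488  131.22601337] [-0.22132295 -0.84545634 -2.65013506] 37.6567804813385 15.15
scene
-95 23 [23. 27. 29.] 123.0
-85 212 [-125.  -82.   21.] 46.0
-75 45 [-59.  18.  22.] 102.0
-65 39 [20. 22. 24.] 111.0
-55 42 [20. 22. 24.] 108.0
-45 21 [22. 23. 24.] 103.0
-35 5 [22. 23. 24.] 89.0
-5 8 [22. 23. 25.] 97.0
5 39 [22. 24. 26.] 108.0
15 51 [23. 24. 26.] 109.0
25 135 [-20.   9.  25.] 77.0
top
-95 61 [-23.  24.  29.] 155.0
-85 64 [-77.  17.  27.] 173.5
-75 71 [13. 18. 22.] 163.0
-65 61 [20. 22. 24.] 180.0
-55 65 [20. 22. 24.] 167.0
-45 65 [21. 23. 25.] 167.0
-35 61 [21. 23. 25.] 167.0
-25 66 [21. 23. 25.] 167.0
-15 64 [21. 23. 26.] 167.0
-5 35 [22. 24. 25.] 172.0
```

{"method": "drive_tool", "body": {
  "plan": [
    [-31,0,0,0,1],
    [-31,0,33,0,1],
    [-31,0,33,0,1],
    [-20,0,33,0,1],
    [-14,0,33,0,1],
    [-9,0,33,0,1],
    [-7,0,30,0,1]
  ],
  "newtons": 25
}}

```text
time_s: 15.95
tool_pos: [691.1, -172.0, 102.8]
orientation: [[-0.992, 0.129, 0.009], [0.129, 0.992, -0.001], [-0.009, 0.0, -1.0]]
wrist_force: [19.5, -3.4, 5.9]
gripper_width: 0.571
grip_force: 39.1
```

{"method": "drive_tool", "body": {
  "plan": [
    [4,0,-5,0,1],
    [8,0,-11,0,1],
    [11,0,-17,0,1],
    [14,0,-22,0,1],
    [14,0,-22,0,1]
  ],
  "newtons": 25
}}

```text
time_s: 16.45
tool_pos: [674.5, -170.2, 122.8]
orientation: [[-0.992, 0.13, 0.001], [0.13, 0.992, -0.0], [-0.001, -0.0, -1.0]]
wrist_force: [5.9, -0.9, 0.7]
gripper_width: 0.574
grip_force: 37.2
```

```bash
cat >> h.py <<'E'
def look(names=("scene",)):
    s=bot.read_state(); t=s["tool_pos"]; print(t.round(1),s["wrist_force"].round(1),s["grip_force"],s["time_s"],"grip-bar X",((t[:2]-B)@bx).round(1),"Z",round(t[2]+19-90,1))
    for n in names:
        c=viewer.capture(n); print(n); tilt(c,t,-120,60)
E
python3 -c "from h import *; look()"
```

```text
[ 674.5 -170.2  122.8] [ 5.9 -0.9  0.7] 37.18347430229187 16.45 grip-bar X 76.2 Z 51.8
scene
-85 22 [-2.  2.  5.] 99.0
-75 158 [-122.  -86.   -2.] 46.0
-65 32 [-49.  -3.   3.] 101.5
-55 29 [4. 5. 7.] 106.0
-45 20 [6. 7. 9.] 102.5
-35 13 [ 9. 11. 14.] 95.0
-25 6 [13. 14. 15.] 96.0
-5 7 [21. 22. 24.] 92.0
5 36 [22. 24. 26.] 104.0
15 35 [25. 28. 29.] 104.0
25 39 [29. 31. 32.] 103.0
35 94 [13. 24. 33.] 83.0
45 78 [-13.  -3.   8.] 94.5
```

{"method": "drive_tool", "body": {
  "plan": [
    [3,0,-6,0,1],
    [8,0,-8,0,1],
    [14,0,-9,0,1],
    [19,0,-11,0,1],
    [24,0,-13,0,1],
    [29,0,-16,0,1],
    [35,0,-19,0,1],
    [38,0,-21,0,1]
  ],
  "newtons": 25
}}

```text
time_s: 17.3
tool_pos: [636.5, -165.0, 143.2]
orientation: [[-0.992, 0.129, 0.001], [0.129, 0.992, -0.0], [-0.001, 0.0, -1.0]]
wrist_force: [2.0, 0.2, -1.4]
gripper_width: 0.572
grip_force: 32.5
```

```bash
python3 -c "from h import *; look()"
```

```text
[ 636.5 -165.   143.2] [ 2.   0.2 -1.4] 32.45518684387207 17.3 grip-bar X 37.9 Z 72.2
scene
-65 21 [-30. -26. -23.] 91.0
-55 44 [-32. -29. -25.] 97.5
-45 10 [-17. -15. -15.] 107.5
-35 131 [-142. -114.  -12.] 46.0
-25 12 [-68.  -4.   1.] 93.5
-5 6 [13. 16. 19.] 79.0
5 24 [21. 25. 26.] 89.0
15 23 [29. 31. 36.] 89.0
25 24 [38. 40. 42.] 92.0
35 71 [37. 42. 47.] 104.0
45 69 [25. 31. 35.] 91.0
55 76 [12. 18. 23.] 101.0
```

{"method": "drive_tool", "body": {
  "plan": [
    [0,0,0,0,1],
    [-4,0,-25,0,1],
    [-8,0,-42,0,1],
    [-8,0,-42,0,1],
    [7,0,-3,0,1],
    [7,0,-3,0,1],
    [-8,0,-42,0,1],
    [-8,0,-42,0,1]
  ],
  "newtons": 60
}}

```text
time_s: 18.15
tool_pos: [646.9, -166.4, 188.2]
orientation: [[-0.992, 0.13, 0.005], [0.13, 0.992, -0.001], [-0.005, 0.0, -1.0]]
wrist_force: [0.7, 1.0, -1.5]
gripper_width: 0.553
grip_force: 79.1
```

```bash
python3 -c "from h import *; look(('scene','top'))"
```

```text
[ 646.9 -166.4  188.2] [ 0.7  1.  -1.5] 79.13054478820413 18.15 grip-bar X 48.4 Z 117.2
scene
-55 42 [-113.  -18.  -14.] 112.0
-45 200 [-185. -140.  -21.] 45.0
-35 11 [-7. -5. -3.] 113.0
-25 11 [-54.  -1.   3.] 109.0
-15 4 [-59. -57. -56.] 82.0
-5 8 [18. 20. 23.] 86.5
5 20 [25. 28. 30.] 89.5
15 26 [32. 36. 39.] 89.0
25 25 [40. 44. 47.] 89.0
35 30 [49. 52. 55.] 96.5
45 83 [45. 50. 54.] 101.0
55 67 [32. 38. 42.] 91.0
top
-55 100 [-168.  -19.  -15.] 131.0
-45 87 [-112.  -22.  -17.] 159.0
-35 79 [-18.  -8.  -3.] 159.0
-25 74 [-2.  1.  5.] 140.5
-15 79 [ 6. 10. 14.] 140.0
-5 23 [13. 16. 18.] 145.0
35 10 [47. 50. 53.] 151.5
45 11 [46. 49. 53.] 131.0
55 20 [31. 35. 42.] 168.0
```

```bash
cat >> h.py <<'E'
def prof(c,t,th,b,pa,dps=(0,)):
    "grey along bottle axis; d = distance from base face"
    K=c["camera_matrix"];T=np.linalg.inv(c["T"]); g=c["pixels"].mean(-1).astype(np.float32)
    th=np.radians(th); ca,sa=np.cos(th),np.sin(th); d=np.arange(-6,136,3)
    for dp in dps:
        a=b-d; p=pa+dp; X=a*ca-p*sa; Z=a*sa+p*ca
        W=np.c_[t[:2]+X[:,None]*bx,t[2]+19+Z]; q=(W@T[:3,:3].T+T[:3,3]); uv=(q@K.T); uv=uv[:,:2]/uv[:,2:]
        v=cv2.remap(g,uv[:,0].astype(np.float32).reshape(1,-1),uv[:,1].astype(np.float32).reshape(1,-1),1)[0]
        print(dp,' '.join(f"{int(k)}:{int(x)}" for k,x in zip(d,v)))
E
python3 - <<'E'
from h import *
t=bot.read_state()["tool_pos"]
for n in ("scene","top"):
    c=viewer.capture(n); pickle.dump(c,open(f"pics/{n}8.pkl","wb")); print(n); prof(c,t,41,66,-10,(-6,0,6))
E
```

```text
scene
-6 -6:93 -3:92 0:89 3:86 6:85 9:86 12:86 15:86 18:93 21:98 24:88 27:68 30:51 33:47 36:50 39:50 42:49 45:50 48:49 51:50 54:50 57:49 60:48 63:48 66:49 69:49 72:49 75:49 78:50 81:49 84:48 87:49 90:50 93:50 96:49 99:48 102:49 105:51 108:54 111:50 114:45 117:43 120:53 123:65 126:67 129:70 132:72 135:78
0 -6:92 -3:89 0:86 3:86 6:85 9:85 12:85 15:87 18:94 21:99 24:87 27:68 30:52 33:49 36:49 39:49 42:49 45:50 48:50 51:49 54:49 57:49 60:49 63:50 66:50 69:50 72:50 75:49 78:50 81:50 84:50 87:50 90:50 93:50 96:50 99:50 102:51 105:52 108:54 111:51 114:44 117:43 120:51 123:64 126:68 129:72 132:76 135:84
6 -6:91 -3:90 0:87 3:85 6:85 9:85 12:85 15:86 18:92 21:97 24:86 27:66 30:51 33:49 36:50 39:49 42:49 45:48 48:49 51:50 54:49 57:50 60:50 63:50 66:50 69:49 72:48 75:49 78:47 81:48 84:49 87:50 90:50 93:50 96:50 99:50 102:53 105:58 108:60 111:57 114:57 117:63 120:71 123:73 126:74 129:78 132:85 135:94
top
-6 -6:97 -3:62 0:53 3:21 6:21 9:24 12:18 15:22 18:20 21:10 24:11 27:11 30:13 33:14 36:16 39:14 42:16 45:15 48:15 51:16 54:12 57:19 60:17 63:18 66:24 69:20 72:15 75:15 78:64 81:135 84:139 87:135 90:136 93:136 96:136 99:137 102:136 105:138 108:150 111:151 114:151 117:158 120:160 123:150 126:154 129:155 132:156 135:153
0 -6:33 -3:33 0:39 3:39 6:46 9:39 12:36 15:39 18:31 21:27 24:20 27:22 30:20 33:14 36:12 39:12 42:18 45:16 48:18 51:16 54:21 57:16 60:17 63:23 66:20 69:14 72:12 75:73 78:147 81:137 84:137 87:137 90:138 93:137 96:136 99:137 102:140 105:151 108:150 111:152 114:162 117:154 120:154 123:157 126:155 129:153 132:150 135:148
6 -6:52 -3:63 0:57 3:66 6:59 9:53 12:56 15:50 18:46 21:40 24:33 27:27 30:20 33:13 36:13 39:15 42:14 45:18 48:15 51:18 54:16 57:16 60:22 63:17 66:11 69:24 72:96 75:144 78:138 81:138 84:136 87:138 90:137 93:137 96:137 99:147 102:152 105:150 108:151 111:167 114:154 117:157 120:158 123:154 126:150 129:152 132:134 135:135
```

Run:
```python
from h import *
t=np.array([560.8,-155,134.9])
for n in ("s3","t3"):
    c=pickle.load(open(f"pics/{n}.pkl","rb")); print(n); prof(c,t,28.5,41,8.5,(-6,0,6))
t=np.array([646.9,-166.4,188.2])
for n in ("scene8","top8"):
    c=pickle.load(open(f"pics/{n}.pkl","rb")); P=world(c); L=(P[...,:2]-t[:2])@by; S=(P[...,:2]-t[:2])@bx
    # vial in the tray? things above floor inside tray
    S2=(P[...,:2]-B)@bx; L2=(P[...,:2]-B)@by
    m=(c["depth"]>0)&(S2<-15)&(S2>-180)&(abs(L2)<80)&(P[...,2]>12)&(P[...,2]<45); print(n,"in tray",m.sum(), P[m].mean(0) if m.any() else "")
```

```text
s3
-6 -6:74 -3:74 0:74 3:74 6:74 9:73 12:76 15:80 18:84 21:77 24:63 27:51 30:49 33:48 36:50 39:49 42:45 45:40 48:42 51:38 54:28 57:22 60:21 63:26 66:32 69:38 72:43 75:47 78:48 81:49 84:49 87:48 90:49 93:50 96:53 99:58 102:59 105:54 108:44 111:43 114:48 117:55 120:58 123:58 126:59 129:65 132:73 135:77
0 -6:74 -3:75 0:75 3:75 6:75 9:75 12:76 15:81 18:84 21:77 24:62 27:53 30:49 33:50 36:50 39:45 42:41 45:42 48:37 51:25 54:18 57:17 60:18 63:19 66:19 69:27 72:39 75:47 78:50 81:49 84:49 87:50 90:51 93:53 96:57 99:60 102:58 105:54 108:50 111:52 114:59 117:64 120:65 123:64 126:65 129:72 132:79 135:80
6 -6:75 -3:74 0:75 3:75 6:73 9:74 12:77 15:82 18:83 21:74 24:61 27:53 30:50 33:47 36:43 39:42 42:42 45:36 48:25 51:19 54:19 57:19 60:18 63:19 66:26 69:40 72:50 75:52 78:51 81:50 84:51 87:50 90:52 93:58 96:60 99:59 102:60 105:61 108:65 111:70 114:70 117:69 120:69 123:73 126:76 129:79 132:80 135:80
t3
-6 -6:30 -3:21 0:31 3:33 6:35 9:47 12:36 15:36 18:36 21:38 24:26 27:22 30:13 33:15 36:14 39:15 42:14 45:13 48:12 51:82 54:151 57:142 60:142 63:141 66:141 69:141 72:142 75:141 78:140 81:141 84:141 87:
[... 203 characters left out ...]
 33:18 36:14 39:14 42:14 45:6 48:75 51:154 54:143 57:141 60:141 63:143 66:141 69:141 72:141 75:141 78:142 81:142 84:141 87:141 90:146 93:155 96:155 99:155 102:153 105:162 108:170 111:170 114:170 117:172 120:163 123:147 126:153 129:167 132:172 135:166
6 -6:57 -3:58 0:62 3:56 6:60 9:64 12:59 15:57 18:54 21:47 24:42 27:35 30:32 33:19 36:14 39:13 42:10 45:61 48:156 51:145 54:142 57:141 60:143 63:141 66:141 69:141 72:142 75:142 78:142 81:141 84:141 87:146 90:157 93:155 96:155 99:154 102:163 105:169 108:171 111:171 114:173 117:164 120:149 123:153 126:172 129:172 132:168 135:174
scene8 in tray 130 [ 470.99474213 -222.53340398   28.99227396]
top8 in tray 1 [ 498.63506571 -112.212841     12.08504593]
```

{"method": "drive_tool", "body": {
  "plan": [
    [17,0,2,0,1],
    [17,0,2,0,1],
    [17,0,2,0,1],
    [30,0,40,0,1],
    [30,0,40,0,1],
    [17,0,2,0,1],
    [17,0,2,0,1],
    [17,0,2,0,1]
  ],
  "newtons": 60
}}

```text
time_s: 19.15
tool_pos: [628.6, -164.1, 183.8]
orientation: [[-0.992, 0.129, 0.002], [0.129, 0.992, -0.0], [-0.002, -0.0, -1.0]]
wrist_force: [-0.8, -0.7, -3.9]
gripper_width: 0.553
grip_force: 79.1
```

Run:
```python
from h import *
look(("scene","top"))
t=bot.read_state()["tool_pos"]
for n in ("scene","top"):
    c=viewer.capture(n); pickle.dump(c,open(f"pics/{n}9.pkl","wb")); prof(c,t,41,66,-10,(-6,0))
```

```text
[ 628.6 -164.1  183.8] [-0.8 -0.7 -3.9] 79.12019685376436 19.15 grip-bar X 29.9 Z 112.8
scene
-55 31 [-19. -17. -14.] 115.0
-45 32 [-23. -19. -16.] 112.5
-35 36 [-157. -107.   -5.] 44.5
-25 170 [-182. -143. -107.] 45.0
-5 7 [17. 20. 22.] 79.0
5 21 [24. 27. 29.] 89.0
15 24 [32. 35. 38.] 87.0
25 24 [40. 43. 47.] 88.0
35 25 [49. 52. 55.] 94.0
45 78 [44. 50. 55.] 99.5
55 73 [33. 37. 43.] 94.0
top
-55 51 [-18. -16. -13.] 153.0
-45 65 [-23. -19. -16.] 134.0
-35 85 [-22.  -8.  -3.] 155.0
-25 73 [-2.  2.  7.] 141.0
-15 75 [ 7. 11. 14.] 140.0
-5 20 [12. 16. 18.] 144.5
35 12 [48. 51. 53.] 150.0
45 13 [46. 49. 53.] 134.0
55 22 [34. 37. 42.] 167.0
-6 -6:93 -3:93 0:90 3:87 6:85 9:85 12:85 15:87 18:93 21:96 24:86 27:66 30:53 33:50 36:50 39:50 42:49 45:49 48:49 51:49 54:48 57:50 60:49 63:50 66:49 69:50 72:49 75:50 78:48 81:48 84:49 87:50 90:49 93:49 96:49 99:49 102:49 105:50 108:51 111:48 114:45 117:44 120:50 123:61 126:67 129:68 132:71 135:75
0 -6:90 -3:89 0:87 3:86 6:86 9:85 12:85 15:87 18:92 21:99 24:89 27:67 30:52 33:50 36:49 39:50 42:50 45:50 48:50 51:50 54:50 57:49 60:49 63:49 66:51 69:50 72:50 75:50 78:49 81:50 84:50 87:49 90:49 93:51 96:49 99:49 102:49 105:51 108:51 111:48 114:44 117:43 120:49 123:60 126:67 129:71 132:74 135:80
-6 -6:164 -3:155 0:107 3:70 6:41 9:28 12:15 15:20 18:18 21:15 24:11 27:7 30:10 33:11 36:16 39:16 42:16 45:17 48:13 51:12 54:15 57:18 60:20 63:16 66:13 69:23 72:20 75:11 78:25 81:107 84:141 87:136 90:135 93:134 96:134 99:135 102:134 105:135 108:144 111:149 114:148 117:158 120:158 123:138 126:122 129:122 132:128 135:140
0 -6:71 -3:32 0:21 3:20 6:28 9:31 12:30 15:34 18:26 21:28 24:26 27:19 30:15 33:16 36:15 39:15 42:18 45:16 48:13 51:15 54:17 57:19 60:12 63:13 66:19 69:14 72:9 75:30 78:123 81:140 84:136 87:135 90:135 93:135 96:134 99:134 102:137 105:149 108:149 111:150 114:160 117:153 120:131 123:122 126:123 129:137 132:130 135:138
```

{"method": "drive_tool", "body": {
  "plan": [
    [-13,0,5,0,1],
    [-13,0,5,0,1],
    [-13,0,5,0,1],
    [13,0,42,0,1],
    [13,0,42,0,1],
    [-13,0,5,0,1],
    [-13,0,5,0,1],
    [-13,0,5,0,1]
  ],
  "newtons": 60
}}

```text
time_s: 20.15
tool_pos: [641.0, -165.7, 178.3]
orientation: [[-0.992, 0.129, 0.001], [0.129, 0.992, -0.0], [-0.001, -0.0, -1.0]]
wrist_force: [-0.3, 0.0, -2.9]
gripper_width: 0.556
grip_force: 93.3
```

Run:
```python
from h import *
look(("scene","top"))
t=bot.read_state()["tool_pos"]
for n in ("scene","top"):
    c=viewer.capture(n); pickle.dump(c,open(f"pics/{n}10.pkl","wb")); prof(c,t,41,66,-10,(-6,0))
```

```text
[ 641.  -165.7  178.3] [-0.3  0.  -2.9] 93.26551280566491 20.15 grip-bar X 42.4 Z 107.3
scene
-115 52 [-182. -157. -143.] 37.0
-105 45 [-161. -141. -128.] 35.0
-95 49 [-149. -129. -113.] 35.0
-85 52 [-133. -113.  -99.] 35.5
-75 64 [-117. -105. -100.] 60.0
-65 17 [-111. -108. -107.] 57.0
-45 179 [-172. -132.  -14.] 45.0
-35 55 [-143. -101.  -15.] 46.0
-25 3 [-5. -4. -1.] 105.0
-5 7 [-11.  21.  24.] 76.0
5 19 [26. 31. 34.] 86.0
15 16 [39. 41. 43.] 78.0
25 23 [47. 49. 55.] 83.0
35 9 [56. 58. 60.] 88.0
45 12 [57. 59. 59.] 100.0
55 72 [49. 53. 57.] 100.0
top
-115 44 [-167. -154. -149.] 88.5
-105 44 [-153. -145. -140.] 89.0
-95 39 [-144. -136. -130.] 89.0
-85 43 [-135. -126. -121.] 91.0
-75 43 [-129. -118. -112.] 90.0
-65 42 [-119. -110. -106.] 87.5
-55 31 [-119. -115. -111.] 94.0
-45 126 [-135. -100.  -12.] 71.0
-35 76 [-102.  -17.  -12.] 161.0
-25 80 [-11.  -0.   4.] 162.0
-15 75 [ 6. 11. 14.] 163.0
-5 26 [14. 17. 19.] 164.5
55 16 [50. 54. 58.] 168.5
-6 -6:100 -3:100 0:99 3:99 6:101 9:103 12:97 15:81 18:73 21:69 24:69 27:70 30:70 33:69 36:68 39:67 42:68 45:67 48:68 51:69 54:66 57:66 60:6
[... 402 characters left out ...]
1:72 114:73 117:70 120:76 123:86 126:100 129:108 132:110 135:106
-6 -6:125 -3:79 0:52 3:17 6:27 9:22 12:19 15:21 18:19 21:18 24:16 27:14 30:11 33:14 36:17 39:12 42:14 45:17 48:16 51:18 54:15 57:14 60:17 63:15 66:23 69:23 72:14 75:9 78:89 81:180 84:161 87:160 90:162 93:163 96:165 99:159 102:153 105:162 108:162 111:153 114:149 117:150 120:156 123:157 126:160 129:164 132:158 135:122
0 -6:36 -3:29 0:37 3:41 6:44 9:40 12:41 15:43 18:33 21:29 24:27 27:22 30:13 33:15 36:16 39:17 42:17 45:14 48:16 51:14 54:13 57:15 60:16 63:24 66:20 69:12 72:25 75:117 78:169 81:159 84:162 87:161 90:164 93:163 96:155 99:155 102:165 105:160 108:151 111:152 114:151 117:156 120:156 123:161 126:164 129:146 132:110 135:55
```

The vial has let go and is sliding out. I'll hold, then draw the bottle back off it.

{"method": "drive_tool", "body": {
  "plan": [
    [0,0,0,0,1],
    [0,0,0,0,1],
    [0,0,0,0,1],
    [0,0,0,0,1],
    [-8,0,-12,0,1],
    [-16,0,-26,0,1],
    [-16,0,-40,0,1],
    [-16,0,-40,0,1]
  ],
  "newtons": 50
}}

```text
time_s: 21.15
tool_pos: [657.2, -167.8, 219.0]
orientation: [[-0.992, 0.129, 0.002], [0.129, 0.992, -0.001], [-0.002, -0.0, -1.0]]
wrist_force: [-0.3, -0.6, -1.1]
gripper_width: 0.554
grip_force: 93.3
```

Run:
```python
from h import *
look(("scene","top"))
for n in ("top","scene"):
    c=viewer.capture(n); pickle.dump(c,open(f"pics/{n}11.pkl","wb")); P=world(c); S2=(P[...,:2]-B)@bx; L2=(P[...,:2]-B)@by
    m=(c["depth"]>0)&(S2<-12)&(S2>-185)&(abs(L2)<80)&(P[...,2]>14)&(P[...,2]<45)
    if n=="scene": m&=(L2<60)
    k,lab,st,ce=cv2.connectedComponentsWithStats(m.astype(np.uint8))
    for i in range(1,k):
        if st[i,4]>15:
            q=lab==i; r=cv2.minAreaRect(np.c_[S2[q],L2[q]].astype(np.float32)); print(n,st[i].tolist(),"bar-frame rect",np.round(r[0],0),np.round(r[1],0),r[2],"z",np.percentile(P[q][:,2],[5,50,95]).round(0),"px",c["pixels"][q].mean(0).round(0))
```

```text
[ 657.2 -167.8  219. ] [-0.3 -0.6 -1.1] 93.32455958705395 21.15 grip-bar X 58.8 Z 148.0
scene
-115 36 [-222. -212. -208.] 49.5
-105 28 [-216. -210. -207.] 55.5
-95 6 [-209. -207. -205.] 53.5
-65 14 [-146. -144. -141.] 42.0
-55 173 [-218. -182. -144.] 45.0
-45 31 [-17. -15. -12.] 119.0
-35 22 [-20. -17. -13.] 117.5
-25 4 [-3. -2. -1.] 109.5
-5 11 [-53. -46.  22.] 89.0
5 19 [26. 31. 34.] 84.0
15 21 [37. 41. 45.] 76.0
25 21 [48. 52. 56.] 81.0
35 8 [57. 59. 60.] 88.0
45 10 [58. 59. 60.] 100.5
55 75 [49. 54. 58.] 101.0
top
-115 30 [-213. -210. -206.] 102.5
-105 30 [-214. -208. -204.] 100.5
-95 28 [-214. -209. -206.] 101.5
-85 29 [-216. -211. -205.] 103.0
-75 26 [-217. -210. -207.] 97.5
-65 62 [-217. -194. -141.] 65.0
-55 38 [-146. -143. -140.] 78.0
-45 64 [-17. -14. -12.] 166.0
-35 71 [-20. -17. -13.] 163.0
-25 91 [-12.  -1.   4.] 161.0
-15 89 [ 6. 10. 13.] 162.0
-5 49 [14. 17. 21.] 165.0
55 17 [49. 54. 56.] 169.0
top [379, 215, 18, 37, 395] bar-frame rect [-58. -10.] [29. 92.] 86.49046325683594 z [21. 29. 36.] px [113. 113. 105.]
scene [231, 122, 7, 9, 27] bar-frame rect [-171.  -78.] [17.  4.] 0.09366855025291443 z [17. 29. 42.] px [48. 46. 42.]
scene [220, 128, 9, 10, 34] bar-frame rect [-138.  -78.] [27.  4.] 0.7483382225036621 z [17. 28. 41.] px [47. 45. 41.]
scene [202, 135, 15, 14, 44] bar-frame rect [-89. -78.] [41.  3.] 0.0410836786031723 z [16. 31. 44.] px [47. 45. 41.]
scene [210, 151, 26, 19, 252] bar-frame rect [-72.  -6.] [30. 65.] 85.3509292602539 z [17. 28. 34.] px [65. 65. 58.]
```

The vial lies in the tray as a 92 x 29 mm shape with its top about 32 mm above the table. Next I level the bottle again, using the bar under its neck.

{"method": "drive_tool", "body": {
  "plan": [
    [30,0,20,0,1],
    [60,0,45,0,1],
    [88,0,67,0,1],
    [88,0,67,0,1],
    [80,0,78,0,1],
    [73,0,85,0,1],
    [66,0,92,0,1],
    [66,0,92,0,1]
  ],
  "newtons": 30
}}

```text
time_s: 22.15
tool_pos: [591.8, -159.0, 124.1]
orientation: [[-0.992, 0.129, -0.001], [0.129, 0.992, 0.0], [0.001, 0.0, -1.0]]
wrist_force: [-0.3, -0.7, -1.7]
gripper_width: 0.557
grip_force: 93.5
```

```bash
python3 -c "from h import *; look(('scene','top'))"
```

```text
[ 591.8 -159.   124.1] [-0.3 -0.7 -1.7] 93.49555471795611 22.15 grip-bar X -7.3 Z 53.1
scene
-95 27 [-125. -113. -108.] 107.0
-85 47 [-124. -114. -109.] 77.0
-75 37 [-124. -115. -111.] 56.0
-65 37 [-125. -117. -111.] 53.0
-55 34 [-123. -115. -112.] 55.5
-45 64 [-123. -113.  -13.] 49.5
-35 40 [-119.  -66.  -14.] 66.0
-5 10 [-51.  19.  23.] 87.5
5 139 [-124.  -90.   28.] 45.0
15 41 [-91. -50.  44.] 45.0
25 18 [46. 52. 55.] 79.0
35 6 [57. 59. 59.] 88.5
45 12 [55. 59. 60.] 100.0
55 64 [49. 53. 58.] 100.0
top
-95 26 [-121. -111. -107.] 160.5
-85 37 [-117. -110. -106.] 160.0
-75 33 [-119. -113. -109.] 106.0
-65 31 [-121. -113. -110.] 106.0
-55 31 [-122. -113. -109.] 102.0
-45 75 [-116.  -14.  -10.] 142.0
-35 57 [-19. -14. -11.] 148.0
-25 68 [-11.   0.   5.] 154.5
-15 52 [ 5. 10. 15.] 161.0
55 18 [53. 56. 59.] 166.0
```

{"method": "drive_tool", "body": {
  "plan": [
    [0,0,4,0,1],
    [-5,0,6,0,1],
    [-10,0,8,0,1],
    [-15,0,9,0,1],
    [-20,0,11,0,1],
    [-25,0,13,0,1],
    [-29,0,15,0,1],
    [-29,0,15,0,1]
  ],
  "newtons": 30
}}

```text
time_s: 23.05
tool_pos: [621.3, -163.3, 111.9]
orientation: [[-0.992, 0.13, 0.003], [0.13, 0.992, -0.001], [-0.003, -0.0, -1.0]]
wrist_force: [-2.3, -0.8, 17.3]
gripper_width: 0.556
grip_force: 103.5
```

```bash
python3 -c "from h import *; look(('scene','top'))"
```

```text
[ 621.3 -163.3  111.9] [-2.3 -0.8 17.3] 103.47989559173584 23.05 grip-bar X 22.6 Z 40.9
scene
-115 47 [-112. -102.  -98.] 76.0
-105 34 [-115. -103.  -99.] 56.5
-95 43 [-114. -104. -100.] 53.0
-85 34 [-114. -104. -100.] 55.0
-75 36 [-112. -104. -100.] 56.5
-65 32 [-108. -101.    4.] 55.0
-55 47 [-4.  2.  6.] 89.0
-45 10 [-2.  1.  3.] 98.5
-35 14 [-42.  10.  12.] 101.0
-25 104 [-113.  -91.  -63.] 45.0
-15 8 [-94. -81. -60.] 45.5
-5 9 [26. 27. 29.] 92.0
5 26 [30. 32. 34.] 94.5
15 34 [35. 37. 40.] 89.5
25 34 [39. 42. 44.] 91.0
35 31 [44. 47. 49.] 98.0
45 44 [49. 52. 54.] 100.0
55 90 [31. 40. 49.] 91.0
top
-115 38 [-106.  -98.  -95.] 162.5
-105 34 [-106. -101.  -98.] 109.5
-95 30 [-106.  -99.  -97.] 111.0
-85 32 [-107. -101.  -98.] 107.5
-75 29 [-106. -101.  -98.] 101.0
-65 50 [-106.  -98.    6.] 123.5
-55 72 [-102.    1.    7.] 148.0
-45 59 [-2.  1.  4.] 162.0
-35 66 [ 8. 12. 15.] 167.0
-25 68 [13. 17. 19.] 167.5
-15 51 [18. 22. 24.] 182.0
-5 4 [24. 25. 27.] 148.0
35 5 [47. 48. 49.] 202.0
45 11 [49. 53. 54.] 183.0
55 13 [36. 41. 50.] 166.0
```

{"method": "drive_tool", "body": {
  "plan": [
    [-3,0,4,0,1],
    [-7,0,8,0,1],
    [-10,0,12,0,1],
    [-12,0,16,0,1],
    [-15,0,20,0,1],
    [-16,0,24,0,1],
    [-16,0,24,0,1]
  ],
  "newtons": 30
}}

```text
time_s: 23.85
tool_pos: [644.1, -166.0, 92.5]
orientation: [[-0.991, 0.13, 0.02], [0.13, 0.992, -0.003], [-0.02, -0.0, -1.0]]
wrist_force: [26.2, -4.8, 46.8]
gripper_width: 0.554
grip_force: 124.5
```

```bash
python3 -c "from h import *; look(('scene','top'))"
```

```text
[ 644.1 -166.    92.5] [26.2 -4.8 46.8] 124.46021318435669 23.85 grip-bar X 45.5 Z 21.5
scene
-115 33 [-94. -84. -80.] 55.0
-105 38 [-93. -85. -81.] 50.5
-95 36 [-95. -83. -79.] 56.0
-85 12 [-87. -83. -79.] 52.5
-65 52 [24. 32. 36.] 90.0
-55 34 [-20.  25.  27.] 95.5
-45 100 [-94. -72. -45.] 46.0
-25 6 [30. 33. 33.] 55.0
-15 4 [32. 34. 35.] 74.5
-5 14 [32. 34. 37.] 90.5
5 38 [32. 35. 36.] 101.0
15 35 [33. 36. 37.] 107.0
25 46 [35. 36. 38.] 107.0
35 42 [35. 36. 39.] 108.0
45 41 [36. 38. 40.] 108.0
55 126 [-5. 19. 38.] 81.0
top
-115 32 [-88. -81. -78.] 110.0
-105 31 [-87. -81. -78.] 111.0
-95 31 [-86. -82. -79.] 103.0
-85 26 [-86. -82. -78.] 107.5
-75 29 [-88. -83. -80.] 74.0
-65 78 [-85.  33.  38.] 149.0
-55 63 [22. 25. 29.] 172.0
-45 69 [ 2. 29. 34.] 174.0
-35 60 [31. 33. 35.] 194.0
-25 59 [31. 33. 35.] 194.0
-15 33 [32. 34. 36.] 200.0
35 7 [35. 37. 38.] 214.0
45 16 [36. 38. 42.] 177.5
55 8 [38. 40. 42.] 191.0
```

{"method": "drive_tool", "body": {
  "plan": [
    [0,0,-15,0,1],
    [0,0,-45,0,1],
    [4,20,-73,0,1],
    [13,60,-73,0,1],
    [22,105,-73,0.03,1],
    [31,150,-73,0.06,1],
    [41,195,-73,0.1,1],
    [51,240,-73,0.142,1],
    [60,285,-73,0.142,1],
    [70,330,-73,0.142,1]
  ],
  "newtons": 30
}}

```text
time_s: 24.95
tool_pos: [609.1, 173.3, 159.7]
orientation: [[-0.963, 0.268, 0.001], [0.268, 0.963, 0.0], [-0.001, 0.0, -1.0]]
wrist_force: [0.7, 0.7, -1.8]
gripper_width: 0.553
grip_force: 118.5
```

{"method": "drive_tool", "body": {
  "plan": [
    [0,16,0,0,1],
    [0,16,0,0,1],
    [0,16,0,0,1]
  ]
}}

```text
time_s: 25.25
tool_pos: [613.6, 186.3, 159.4]
orientation: [[-0.963, 0.268, 0.0], [0.268, 0.963, -0.001], [-0.0, -0.001, -1.0]]
wrist_force: [1.3, 0.4, -2.0]
gripper_width: 0.552
grip_force: 118.5
```

Run:
```python
from h import *
bx[:]=[.9636,-.267]; by[:]=[.267,.9636]
look(("scene","top"))
t=bot.read_state()["tool_pos"]
c=viewer.capture("top"); P=world(c); s=(P[...,:2]-t[:2])@bx; l=(P[...,:2]-t[:2])@by; z=P[...,2]-t[2]-19
m=(abs(z-34)<7)&(s>-36)&(s<80)&(abs(l)<45)&(c["pixels"].max(-1)>120); print("width L",np.percentile(l[m],[1,99]),"s",np.percentile(s[m],[1,99]))
```

```text
[613.6 186.3 159.4] [ 1.3  0.4 -2. ] 118.45445036888123 25.25 grip-bar X -78.4 Z 88.4
scene
-65 29 [32. 34. 36.] 120.0
-55 3 [-24. -20.  24.] 66.0
-45 21 [-141. -130. -128.] 75.0
-35 67 [-142. -129. -127.] 77.0
-25 76 [-134. -129.  -47.] 76.5
-15 65 [-132. -129. -126.] 77.0
-5 112 [-133. -127.   34.] 80.0
5 131 [-131. -127.   35.] 112.0
15 133 [-132. -124.   37.] 113.0
25 125 [-130.   34.   37.] 114.0
35 166 [-149. -129.   38.] 113.0
45 95 [-151.   37.   39.] 114.0
55 223 [-5. 19. 38.] 91.0
top
width L [-25.68306379 -21.74402826] s [50.01296527 54.53594836]
```

{"method": "drive_tool", "body": {
  "plan": [
    [6,0,20,0,1],
    [6,0,60,0,1],
    [6,0,90,0,1],
    [6,0,103,0,1],
    [6,0,108,0,1],
    [6,0,110,0,1],
    [6,0,110,0,1]
  ],
  "newtons": 30
}}

```text
time_s: 26.1
tool_pos: [608.2, 188.3, 50.7]
orientation: [[-0.963, 0.269, 0.001], [0.269, 0.963, 0.0], [-0.001, 0.001, -1.0]]
wrist_force: [0.3, -0.3, -1.3]
gripper_width: 0.555
grip_force: 118.4
```

{"method": "drive_tool", "body": {
  "plan": [
    [0,0,2,0,1],
    [0,0,4,0,1],
    [0,0,6,0,1],
    [0,0,6,0,1]
  ]
}}

```text
time_s: 26.5
tool_pos: [611.4, 188.1, 47.2]
orientation: [[-0.963, 0.269, 0.009], [0.269, 0.963, 0.001], [-0.008, 0.004, -1.0]]
wrist_force: [8.5, -4.8, 30.0]
gripper_width: 0.555
grip_force: 123.5
```

Run:
```python
from h import *
w=np.array([.9636,-.267]); n=np.array([.267,.9636]); o=np.array([605.6,188.3])
s=bot.read_state(); print(s["tool_pos"],s["wrist_force"])
for name in ("wrist","scene"):
    c=viewer.capture(name); P=world(c); S=(P[...,:2]-o)@w; L=(P[...,:2]-o)@n; Z=P[...,2]; br=c["pixels"].max(-1)
    print(name)
    for k in range(-75,75,10):
        m=(c["depth"]>0)&(S>=k)&(S<k+10)&(abs(L)<40)&(Z>85)&(Z<112)&(br>60)
        if m.sum()>3: print(k+5,m.sum(),"z",np.percentile(Z[m],[10,50,95]).round(0),"L",np.percentile(L[m],[3,97]).round(0),"S",S[m].min().round(0),S[m].max().round(0))
```

```text
[611.36137023 188.06527805  47.18819743] [ 8.45164788 -4.81923094 30.02439701]
wrist
-60 4475 z [ 93. 103. 106.] L [-24.  28.] S -64.0 -55.0
-50 3017 z [89. 94. 97.] L [-15.  19.] S -55.0 -45.0
-40 4330 z [ 91.  99. 101.] L [-21.  25.] S -45.0 -35.0
-30 4098 z [ 99. 100. 101.] L [-22.  25.] S -35.0 -25.0
-20 3853 z [ 99. 100. 101.] L [-22.  25.] S -25.0 -15.0
-10 4532 z [100. 101. 108.] L [-27.  31.] S -15.0 -5.0
0 3583 z [100. 101. 102.] L [-31.  26.] S -5.0 5.0
10 3128 z [100. 101. 102.] L [-21.  24.] S 5.0 15.0
20 3012 z [101. 101. 102.] L [-22.  25.] S 15.0 25.0
30 2893 z [101. 102. 102.] L [-22.  25.] S 25.0 35.0
40 2015 z [101. 102. 103.] L [-21.  25.] S 35.0 45.0
scene
-60 107 z [ 93. 100. 106.] L [-13.  31.] S -65.0 -55.0
-50 21 z [ 86.  96. 102.] L [-8. 32.] S -55.0 -49.0
-10 7 z [ 98. 100. 101.] L [-23.  10.] S -14.0 -6.0
0 51 z [ 99. 101. 105.] L [-22.   7.] S -5.0 5.0
10 80 z [ 99. 101. 103.] L [-21.  19.] S 5.0 15.0
20 116 z [ 96. 100. 104.] L [-22.  28.] S 15.0 25.0
30 114 z [ 94. 101. 104.] L [-20.  27.] S 25.0 35.0
40 119 z [ 98. 101. 104.] L [-21.  28.] S 35.0 45.0
50 125 z [ 96. 101. 105.] L [-21.  28.] S 45.0 55.0
60 138 z [ 87.  97. 104.] L [-23.  27.] S 55.0 62.0
```

{"method": "drive_tool", "body": {
  "plan": [
    [0,0,-3,0,1],
    [0,0,-3,0,1],
    [0,0,-3,0,0.3],
    [0,0,-3,0,0.1],
    [0,0,-3,0,0],
    [0,0,-3,0,0],
    [0,0,-3,0,0],
    [0,0,-40,0,0],
    [0,0,-85,0,0],
    [0,0,-130,0,0]
  ],
  "newtons": 30
}}

```text
time_s: 27.6
tool_pos: [607.2, 188.2, 175.1]
orientation: [[-0.963, 0.268, -0.001], [0.268, 0.963, -0.0], [0.001, -0.0, -1.0]]
wrist_force: [0.5, 0.5, -0.5]
gripper_width: 0.998
grip_force: 0.0
```

Run:
```python
from h import *
s=bot.read_state(); print(s["tool_pos"],s["gripper_width"],s["wrist_force"],s["time_s"])
w=np.array([.9636,-.267]); n=np.array([.267,.9636]); o=np.array([605.6,188.3])
c=viewer.capture("wrist"); P=world(c)
m=(P[...,2]>95)&(P[...,2]<105)&(c["depth"]>0)&(abs(P[...,0]-610)<90)&(abs(P[...,1]-185)<60)
print(rect(P,m)); b=m&((P[...,:2]-o)@w>-36); print(rect(P,b), (P[b][:,:2]-o).__matmul__(w).max())
```

```text
[607.18627723 188.15429447 175.09373769] 0.9979042995054668 [ 0.52465312  0.51260841 -0.48314514] 27.6
([[536.2000122070312, 182.5], [655.5999755859375, 149.8000030517578], [669.0999755859375, 198.6999969482422], [549.7000122070312, 231.5]], array([ 50.8, 123.8]), 10967, array([604.1, 190.4,  99.9]))
([[564.7000122070312, 175.10000610351562], [655.5999755859375, 149.89999389648438], [669.0, 198.3000030517578], [578.0999755859375, 223.39999389648438]], array([50.2, 94.3]), 9092, array([613.3, 187.3,  99.9])) 58.47593327436019
```

The bottle lies within 1 mm of its original pose, level and let go, and the vial was last seen at rest in the tray. Handing in.

Run:
```python
from h import *
c=viewer.capture("top"); P=world(c); S2=(P[...,:2]-B)@bx; L2=(P[...,:2]-B)@by
m=(c["depth"]>0)&(S2<-12)&(S2>-185)&(abs(L2)<80)&(P[...,2]>14)&(P[...,2]<45); print("vial px",m.sum(),np.median(P[m],0))
print(bot.sign_off())
```

```text
vial px 394 [ 539.33441617 -161.55388006   29.89739917]
the job is handed in; nothing more can be done
None
```

The vial is in the catch tray and the empty bottle is back on its rack, level, let go and within about 1 mm of where it first lay. The job is handed in after about 28 s of the 48 s.

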